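# Latch the sprung service hatch of a desktop PC

## Task

The service hatch on top of the flat PC case is standing ajar. Press it gently down until it seats on the frame, without forcing it, and while holding it down turn the orange wing knob a quarter turn clockwise, as far as it goes, so that its tongue catches behind the frame edge; then let go. The hatch must stay shut by itself; leave the power bank, the remote and the mouse where they are.

Things in the scene. Friction and masses are not known exactly. Their poses are not given: they have to be found in the camera images.
- case: Dark grey PC case lying flat, fixed on the desk, 320 x 340 x 100 mm (x, y, z). Origin: centre of its underside, z up. A light grey hatch, 198 x 198 x 4 mm, covers the top opening x -120..80, y -140..60 mm. Hinge line: parallel to y at x = 80, z = 96 mm (the underside of the hatch). Knob axis: square to the hatch, 165 mm from the hinge line, at x = -85, y = -40 mm when shut.
- hatch (a joint): Hinge of the hatch, rad: 0 = level with the case top, positive = raised (rotation about the case's +y; the free edge at -x rises). Springs hold it ajar at 0.17 to 0.29 and lift it again when let go unlatched. Pushing it shut takes about 3 N down at the knob at first, rising to about 6 to 8 N near shut, before it meets its seat.
- hatch_edge (a point): Middle of the hatch's free edge, on its top face. Below it a covered steel ledge of the frame (the frame edge) stops the hatch. Its height differs from case to case, so the hatch seats anywhere from -0.053 (sunk) to 0.017 rad: feel for the force rising steeply above the springs' force. The thin ledge must not be loaded beyond 22 N. Latched and let go, the hatch rises about 2 mm onto its tongue.
- knob (a joint): Turn of the wing knob on the hatch, rad: 0 = tongue stowed, wing parallel to the case's y; grows clockwise seen from above to a stop at 1.571, tongue towards the case's -x, behind the ledge. Starts at 0 to 0.25. Stiff, 0.12 N m, more from about 0.6 on, where the tongue slides under the ledge; if the hatch is not held on its seat (within 1 mm) it butts on the ledge or passes over it.
- wing (a point): Point on the knob's axis in the orange wing, 28 mm above the hatch's top face (32 mm above its underside). The wing is an upright flat bar 56 mm long, 12 mm thick, 6 to 40 mm above the hatch, on a black disc 52 mm across, 6 mm thick, that turns with it. Axes: z along the knob's axis (tilts with the hatch), y along the wing, x across its thickness. A white stripe marks the end over the tongue (-y).
- power_bank_mid (a point): Centre of a white power bank, 140 x 70 x 18 mm, lying loose on the case top beside the hatch (+y side).
- remote_mid (a point): Centre of a small white remote control, 85 x 52 x 10 mm, loose on the desk beside the case (-y side).
- mouse_mid (a point): Centre of a dark red and black computer mouse, 110 x 58 x 35 mm, loose on the desk beside the case (+y side).

How it is judged:
By the outcome, as a careful person would: the job done as asked, in the order asked, and still so for the second after the job is handed in, with the robot touching nothing.
It also fails if it takes over 53 s, if anything falls off the work surface, if the arm or the gripper's body presses on something with over 40 N, if the wrist force passes 120 N, or if a joint passes its speed limit or range.

## Robot

A 7-joint arm with a two-finger parallel gripper is mounted at the origin on the work surface. World frame = base frame: x ahead of the robot, y to its left, z up, the work surface at z = 0. Lengths are in m, angles in rad, forces in N, time in s.
With the tool pointing down it reaches from about 0.4 to 0.85 m from the base axis. Payload 10.4 kg.
Tool frame: the origin (TCP) lies on the mounting face of the last link; the fingertips stand r.tips_ahead ahead of it and the grasp point (between the pads) lies 164 mm ahead of it (r.tips_ahead is the distance from the TCP to the fingertips, in m); z points along the fingers, y is the line along which they close (so a half turn about z gives the same grasp; the last joint's range is limited). The gripper opens to 87 mm and grips with 3 to 60 N. Pads are 19 mm wide; open, the fingers measure 117 mm over their backs; the gripper's body (75 mm by 190 mm) begins 51 mm behind the grasp point.
Start: joints at [-1.171, 0.332, -0.065, 1.46, 0.022, 1.35, -0.088], TCP at [0.256, 0.57, 0.405] pointing down, gripper open.
Joint ranges: [-2.6, 2.6], [-0.5, 2.12], [-1.47, 1.34], [0.16, 2.42], [-1.27, 4.41], [0.06, 2.06], [-2.6, 2.6]. Speed limits (rad/s): [2.22, 2.22, 2.79, 2.79, 3.14, 3.14, 3.14].

## Interface

Orientations are given as a unit quaternion [x, y, z, w].
In Python, from bench import telemetry, imaging, job, r gives the robot as it stands.
- The arm moves only by the tool move_arm, never from a script. Its argument "steps" is a list of rows, each an object of numbers: "dx", "dy", "dz": the shift along the tool's x, y, z in cm; "spin": the turn about the tool's z in rad. In form: [{"dx": .., "dy": .., "dz": .., "spin": ..}, ...]. A call has 1 to 12 rows; each row shifts and turns the commanded pose from where the row before left it, along the tool's axes as they then stand; what a row does not reach is not made up. A row lasts 1/10 s, in which the tool goes at most 50 mm and 8.59 degrees, less where a joint would pass 70% of its speed; a pose out of reach is approached as far as the arm can. A call with a gripper value outside its range is refused whole. "claw" is the finger opening in cm, from 0 to 8.7, set as the call begins (left out, the last holds). The fingers move at their own pace and stop on an object; "squeeze" is the grip in N (left out, the last holds). Time passes only in rows, so rows that do not move let the fingers close. It gives the time, the measured TCP pose, the force, the opening and the grip force at its end, in the units of the state.
- telemetry.read_state(): the state, without advancing time (a new reading comes with each control period).
- imaging.camera(name): name is "scene" or "top"; returns a dict with "img" (480x640x3 uint8, red, green, blue), "camera_matrix" (3x3 intrinsics, pixels), "D" ([k1, k2, p1, p2, k3] as OpenCV has them; the pictures are not rectified), "R" (3x3) and "t" (3): a world point X has camera coordinates R X + t. Camera axes: x right, y down, z forward; pixel columns grow to the right and rows downward; lengths in m; the calibration is good to about 2 mm. A picture is of the moment at which its call begins. There is no depth.
- job.close_job(): hands the job in; it is judged then, once.
The state is a dict: "time": time; "joint_positions": joint angles; "joint_vel": joint speeds; "joint_torque": joint torques, N m; "ee_pos": TCP position; "eef_rot": TCP orientation; "ft_force": force on the tool from outside, world axes, zero at the start; "torque": the same for the moment, N m; "width": finger opening in m; "grip_force": force on a finger pad.
Only numpy, scipy, OpenCV 4.12 (cv2) and the standard library are available. Lean on these libraries where they do the work, as an engineer would, in place of code of your own. Each camera call takes 0.05 s, during which the arm holds its last target. There are 200 camera calls.

## Working session

There is one attempt and no reset: what is moved stays moved. The work goes in short steps, Python scripts to look and compute and a tool call to move; the robot and the scene stay as the last step left them, time stands still between calls to the robot, and variables do not carry over. Pictures are saved under pics/ and viewed, at most 10 in all, crops included, and the job is handed in when it is done.

Besides the shell and the picture viewer there is one more tool, called after ">>>" as name(argument=value, ...), one argument or row to a line, values as JSON. move_arm: Moves the arm, as the interface text tells. Its arguments: {"type":"object","properties":{"steps":{"type":"array","items":{"type":"object","properties":{"dx":{"type":"number"},"dy":{"type":"number"},"dz":{"type":"number"},"spin":{"type":"number"}}}},"claw":{"type":"number"},"squeeze":{"type":"number"}},"required":["steps"]}

```bash
mkdir -p pics; ls; python3 - <<'E'
from bench import telemetry, imaging, job, r
import cv2, numpy as np
print(r.tips_ahead, telemetry.read_state())
for n in ("scene","top"):
    c=imaging.camera(n); cv2.imwrite(f"pics/{n}0.png",c["img"][...,::-1])
    np.savez(f"pics/{n}0.npz",**c)
    print(n,c["camera_matrix"],c["D"],c["R"],c["t"])
E
```

```text
pics
0.1822 {'time': 0.0, 'joint_positions': array([-1.17059655,  0.33287403, -0.06469086,  1.4609624 ,  0.02157566,
        1.34987992, -0.0884978 ]), 'joint_vel': array([ 4.60053824e-04, -3.64588871e-04,  5.49865003e-05,  2.82991426e-03,
        1.38241740e-03, -1.33347202e-03,  9.32354703e-04]), 'joint_torque': array([ 4.52023269e-04, -6.23264980e+01,  2.48635415e-02, -3.89903247e+01,
       -6.14344259e-02,  3.99527256e-02,  1.43615534e-04]), 'ee_pos': array([0.25638849, 0.56984707, 0.4039423 ]), 'eef_rot': array([ 2.09824063e-01,  9.77738897e-01, -7.03226277e-04, -1.27569542e-04]), 'ft_force': array([-0.04254941, -0.66224854,  1.08839094]), 'torque': array([ 0.01319664,  0.00472909, -0.02595767]), 'grip_force': 0.0, 'width': 0.08680203703597604}
scene [[489.75467868   0.         318.73578121]
 [  0.         489.75467868 237.7582283 ]
 [  0.           0.           1.        ]] [-0.13261656  0.          0.          0.          0.        ] [[ 0.01677792  0.99974176  0.01532663]
 [ 0.84897517 -0.00614707 -0.52839698]
 [-0.52816631  0.02187733 -0.84885907]] [-0.0563338  -0.46249913  1.57395532]
top [[522.78111077   0.         323.4927972 ]
 [  0.         522.78111077 240.4856115 ]
 [  0.           0.           1.        ]] [0.01530922 0.         0.         0.         0.        ] [[ 0.00866082 -0.99995967  0.00237482]
 [-0.9961949  -0.00883413 -0.0867045 ]
 [ 0.08672198 -0.00161485 -0.99623124]] [0.04167985 0.62411827 1.2987491 ]
```

View pics/scene0.png

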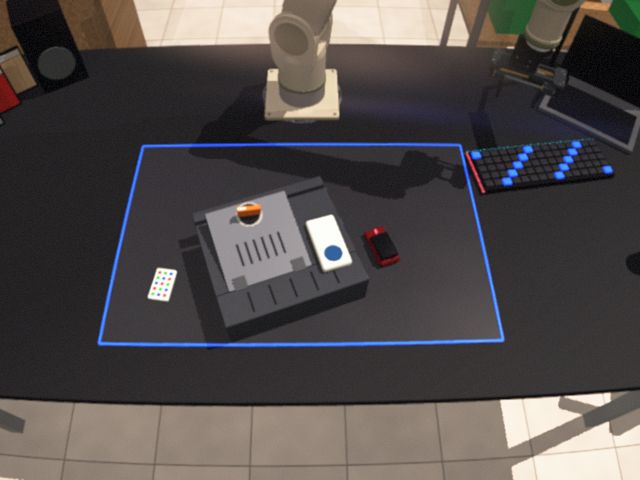

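View pics/top0.png

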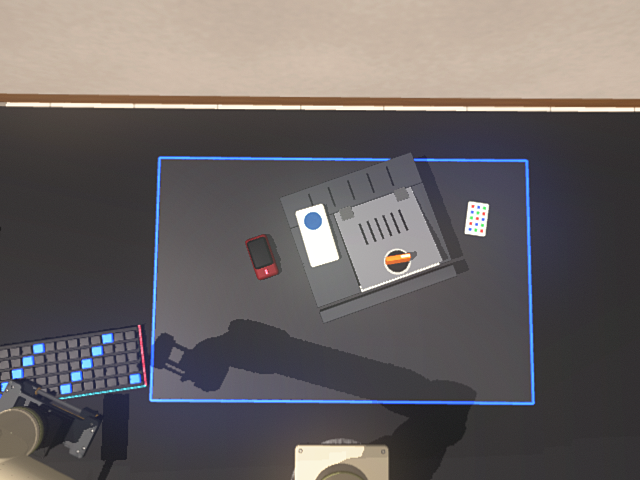

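The scene view shows the case with its hatch raised at the robot side and the orange wing at about (249,211). The top view has the wing at (398,259), the power bank at (317,235), the remote at (477,219) and the mouse at (262,256). The hinge is on the side away from the robot.

```bash
cat > h.py <<'E'
import numpy as np, cv2
def load(n,k=0): return dict(np.load(f"pics/{n}{k}.npz"))
def ray(c,uv):
    p=cv2.undistortPoints(np.array(uv,float).reshape(-1,1,2),c["camera_matrix"],c["D"]).reshape(-1,2)
    d=np.c_[p,np.ones(len(p))]@c["R"]; return -c["R"].T@c["t"], d/np.linalg.norm(d,axis=1)[:,None]
def plane(c,uv,z):
    o,d=ray(c,uv); return o+d*((z-o[2])/d[:,2])[:,None]
def tri(a,ua,b,ub):
    (o,d),(p,e)=ray(a,ua),ray(b,ub); d,e=d[0],e[0]
    s=np.linalg.lstsq(np.c_[d,-e],p-o,rcond=None)[0]; x,y=o+d*s[0],p+e*s[1]
    return (x+y)/2, np.linalg.norm(x-y)
def proj(c,X): return cv2.projectPoints(np.atleast_2d(np.array(X,float)),cv2.Rodrigues(c["R"])[0],c["t"],c["camera_matrix"],c["D"])[0].reshape(-1,2)
E
python3 - <<'E'
from h import *
S,T=load("scene"),load("top")
uv={}
for n,c in (("scene",S),("top",T)):
    hsv=cv2.cvtColor(c["img"],cv2.COLOR_RGB2HSV)
    m=cv2.inRange(hsv,(5,150,90),(22,255,255)); 
    k,l,st,ce=cv2.connectedComponentsWithStats(m)
    roi=(slice(190,240),slice(220,280)) if n=="scene" else (slice(235,285),slice(370,430))
    mm=np.zeros_like(m); mm[roi]=m[roi]; ys,xs=np.nonzero(mm); uv[n]=(xs.mean(),ys.mean()); print(n,uv[n],len(xs),cv2.minAreaRect(np.c_[xs,ys].astype(np.float32)))
print("wing",tri(S,[uv["scene"]],T,[uv["top"]]))
# hatch mask top
im=T["img"].astype(int); g=im.mean(2); sat=im.max(2)-im.min(2)
print(g[230,345:450:6], g[180:330:8,300].round())
a=cv2.resize(T["img"][140:340,265:485],None,fx=3.6,fy=2.9*3.6/2.9*0.8333,interpolation=cv2.INTER_CUBIC)
a=cv2.resize(T["img"][145:330,270:480],None,fx=3.2,fy=3.2,interpolation=cv2.INTER_CUBIC)
a=np.clip(a.astype(float)*1.6,0,255).astype(np.uint8); cv2.imwrite("pics/topcrop.png",a[...,::-1])
a=cv2.resize(S["img"][170:340,180:380],None,fx=3.5,fy=3.5,interpolation=cv2.INTER_CUBIC)
a=np.clip(a.astype(float)*1.6,0,255).astype(np.uint8); cv2.imwrite("pics/scenecrop.png",a[...,::-1])
E
```

```text
scene (np.float64(249.84357541899442), np.float64(210.49162011173183)) 179 ((248.8719482421875, 209.84756469726562), (10.049270629882812, 22.748897552490234), 83.6598129272461)
top (np.float64(396.29940119760477), np.float64(258.89820359281435)) 167 ((397.78515625, 258.13922119140625), (8.525954246520996, 24.798051834106445), 81.02737426757812)
wing (array([ 0.57138393, -0.11666337,  0.16378306]), np.float64(0.0026726905381359066))
[170.33333333 170.         170.         117.         170.66666667
 166.66666667 116.33333333 168.33333333 165.66666667 109.
 167.66666667 164.66666667 165.         164.         127.66666667
 104.          68.          67.66666667] [ 84.  87. 105. 111. 255. 255. 255. 115. 121. 123. 104. 106. 105. 101.
 100.  97.  97.  96.  95.]
```

View pics/topcrop.png

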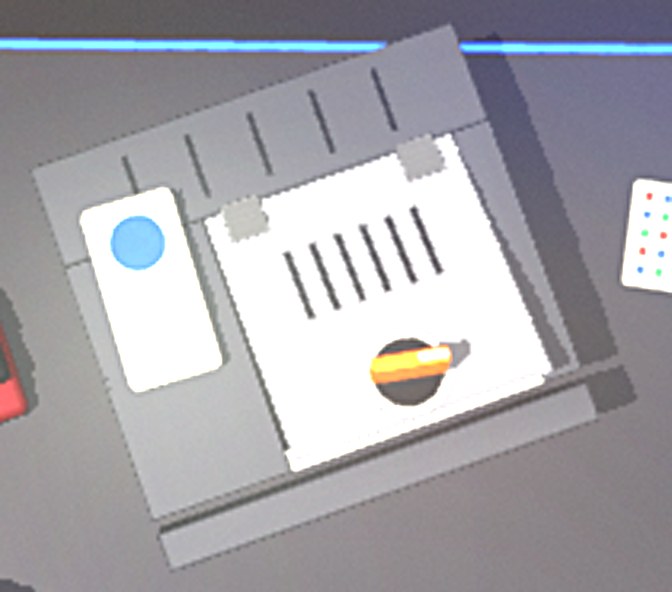

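View pics/scenecrop.png

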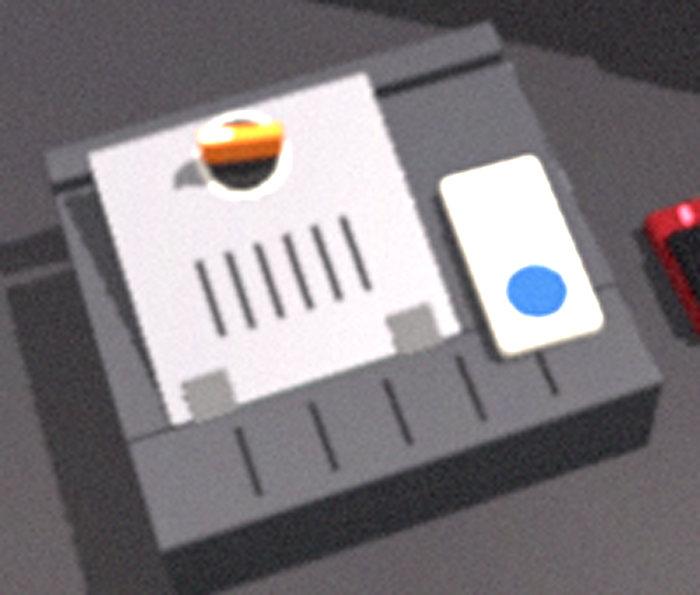

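The crops show the case top corners, the hatch corners and the wing's top line. In top crop pixels the case corners are (35,172), (452,26), (595,410) and (172,568). The hatch's free corners are (290,470) and (549,372), its hinge corners are (207,215) and (450,137), and the wing runs from (372,366) to (450,353).

```bash
python3 - <<'E'
from h import *
from scipy.spatial.transform import Rotation as Ro
S,T=load("scene"),load("top")
tc=lambda p:np.array(p,float)/3.2+[270-.34,145-.34]
sc=lambda p:np.array(p,float)/3.5+[180-.36,170-.36]
C=plane(T,tc([(35,172),(452,26),(595,410),(172,568)]),.1)[:,:2]   # +x+y, +x-y, -x-y, -x+y
print("sizes",[np.linalg.norm(C[i]-C[(i+1)%4]).round(4) for i in range(4)])
src=np.array([(.16,.17),(.16,-.17),(-.16,-.17),(-.16,.17)])
A=cv2.estimateAffinePartial2D(src,C)[0]; s=np.hypot(A[0,0],A[1,0]); yaw=np.arctan2(A[1,0],A[0,0]); o=C.mean(0)
print("scale",s,"yaw",yaw,"origin",o)
C2=plane(S,sc([(492,22),(662,380),(165,548),(48,155)]),.1)[:,:2] # -x+y, +x+y,+x-y,-x-y
print("scene sizes",[np.linalg.norm(C2[i]-C2[(i+1)%4]).round(4) for i in range(4)],C2.mean(0), np.arctan2(*(C2[1]-C2[0])[::-1]),np.arctan2(*(C2[2]-C2[3])[::-1]))
R=np.array([[np.cos(yaw),-np.sin(yaw)],[np.sin(yaw),np.cos(yaw)]])
tocase=lambda X:np.r_[R.T@(X[:2]-o),X[2]]
L=tri(T,tc([(290,470)]),S,sc([(367,73)])); Rr=tri(T,tc([(549,372)]),S,sc([(90,153)]))
for n,q in (("freeL",L),("freeR",Rr)): print(n,tocase(q[0]),q[1])
e1=tri(T,tc([(372,367)]),S,sc([(283,128)])); e2=tri(T,tc([(449,353)]),S,sc([(200,143)]))
print("wing ends",tocase(e1[0]),tocase(e2[0]),e1[1],e2[1])
for th in (.17,.21,.25,.29):
    w=np.array([.08-.165*np.cos(th)+.032*np.sin(th),-.04,.096+.165*np.sin(th)+.032*np.cos(th)])
    W=np.r_[o+R@w[:2],w[2]]; ed=np.array([.08-.198*np.cos(th)+.004*np.sin(th),.096+.198*np.sin(th)+.004*np.cos(th)])
    print(th,W,"edge",ed,proj(T,W),proj(S,W))
E
```

```text
sizes [np.float64(0.3352), np.float64(0.3086), np.float64(0.3358), np.float64(0.3131)]Traceback (most recent call last):
  File "<stdin>", line 9, in <module>
cv2.error: OpenCV(4.12.0) /io/opencv/modules/calib3d/src/ptsetreg.cpp:1108: error: (-215:Assertion failed) count >= 0 && to.checkVector(2) == count in function 'estimateAffinePartial2D'
```

```bash
cat > m.py <<'E'
from h import *
from scipy.spatial.transform import Rotation as Ro
S,T=load("scene"),load("top")
tc=lambda p:np.array(p,float)/3.2+[270-.34,145-.34]
sc=lambda p:np.array(p,float)/3.5+[180-.36,170-.36]
C=plane(T,tc([(35,172),(452,26),(595,410),(172,568)]),.1)[:,:2]   # +x+y, +x-y, -x-y, -x+y
d=C[0]+C[3]-C[1]-C[2]; yaw=np.arctan2(-d[0],d[1]); d2=C[0]+C[1]-C[2]-C[3]; o=C.mean(0)
print("yaw",yaw,np.arctan2(d2[1],d2[0]),"origin",o)
C2=plane(S,sc([(492,22),(662,380),(165,548),(48,155)]),.1)[:,:2] # -x+y, +x+y,+x-y,-x-y
d=C2[0]+C2[1]-C2[3]-C2[2]
print("scene sizes",[np.linalg.norm(C2[i]-C2[(i+1)%4]).round(4) for i in range(4)],C2.mean(0), np.arctan2(-d[0],d[1]))
R=np.array([[np.cos(yaw),-np.sin(yaw)],[np.sin(yaw),np.cos(yaw)]])
tocase=lambda X:np.r_[R.T@(X[:2]-o),X[2]]
L=tri(T,tc([(290,470)]),S,sc([(367,73)])); Rr=tri(T,tc([(549,372)]),S,sc([(90,153)]))
H1=plane(T,tc([(207,215),(450,137)]),.1); H2=plane(S,sc([(460,330),(175,425)]),.1)
print("hinge",[tocase(x) for x in [*H1,*H2]])
for n,q in (("freeL",L),("freeR",Rr)): print(n,tocase(q[0]),q[1])
e1=tri(T,tc([(372,367)]),S,sc([(283,128)])); e2=tri(T,tc([(449,353)]),S,sc([(200,143)]))
print("wing ends",tocase(e1[0]),tocase(e2[0]),e1[0],e2[0],e1[1],e2[1])
for th in (.17,.21,.25,.29):
    w=np.array([.08-.165*np.cos(th)+.032*np.sin(th),-.04,.096+.165*np.sin(th)+.032*np.cos(th)])
    W=np.r_[o+R@w[:2],w[2]]; ed=np.array([.08-.198*np.cos(th)+.004*np.sin(th),.096+.198*np.sin(th)+.004*np.cos(th)])
    print(th,W,"edge",ed,proj(T,W),proj(S,W))
E
python3 m.py
```

```text
yaw 0.3564800555918382 0.3455599293720315 origin [ 0.62953282 -0.05850696]
scene sizes [np.float64(0.3166), np.float64(0.3344), np.float64(0.3137), np.float64(0.3371)] [ 0.6253261  -0.05335507] 0.35161500163689635
hinge [array([0.08168323, 0.05520616, 0.1       ]), array([ 0.07497492, -0.1376947 ,  0.1       ]), array([0.0752087 , 0.06185668, 0.1       ]), array([ 0.07519923, -0.13363247,  0.1       ])]
freeL [-0.11715798  0.06563088  0.14132658] 0.0006137381566317066
freeR [-0.1144683  -0.13236206  0.14924874] 0.0010096227662219782
wing ends [-0.06770262 -0.00960685  0.17779928] [-0.07687287 -0.06391165  0.17617036] [ 0.56943917 -0.09113654  0.17779928] [ 0.57979662 -0.14522747  0.17617036] 0.0032347288830970843 0.003436004264416502
0.17 [ 0.57113825 -0.12293595  0.1554538 ] edge [-0.11446905  0.13344044] [[397.9423276  259.22027914]] [[246.95756239 212.43973447]]
0.21 [ 0.57348414 -0.12206237  0.16169287] edge [-0.11281628  0.14118718] [[397.94994526 258.04442454]] [[246.98059719 211.72879537]]
0.25 [ 0.57606196 -0.12110241  0.16782685] edge [-0.11085504  0.14886163] [[397.91231222 256.7563185 ]] [[247.03996649 211.11809646]]
0.29 [ 0.57886759 -0.12005762  0.17384592] edge [-0.10858848  0.15645152] [[397.82882597 255.35677984]] [[247.13620112 210.61032055]]
```

Triangulation puts the wing at about (0.573, -0.119, 0.165). Hatch tilt is about 0.23, case yaw about 0.35, and knob angle about 0.17. These match the given sizes, so I'll move above the wing.

>>> move_arm(
  steps=[
    {"dx":-3.5,"dy":-3.1},
    {"dx":-3.5,"dy":-3.1},
    {"dx":-3.5,"dy":-3.1},
    {"dx":-3.5,"dy":-3.1},
    {"dx":-3.5,"dy":-3.1},
    {"dx":-3.5,"dy":-3.1},
    {"dx":-3.5,"dy":-3.1},
    {"dx":-3.5,"dy":-3.1},
    {"dx":-3.5,"dy":-3.1},
    {"dx":-3.5,"dy":-3.1},
    {"dx":-3.5,"dy":-3.1},
    {"dx":-3.5,"dy":-3.1},
  ],
  claw=4,
  squeeze=20,
)

```text
$.steps[0]: bad value
```

>>> move_arm(
  steps=[
    {"dx":-3.8,"dy":-3.2},
    {"dx":-3.8,"dy":-3.2},
    {"dx":-3.8,"dy":-3.2},
    {"dx":-3.8,"dy":-3.2},
    {"spin":0.14},
    {"spin":0.14},
    {"spin":0.14},
    {"spin":0.14},
    {"spin":0.14},
    {"spin":0.14},
    {"spin":0.13},
    {},
  ],
)

```text
$.steps[0]: bad value
```

>>> move_arm(
  steps=[
    {"dx":-3.5,"dy":-3.1,"dz":0,"spin":0},
    {"dx":-3.5,"dy":-3.1,"dz":0,"spin":0},
    {"dx":-3.5,"dy":-3.1,"dz":0,"spin":0},
    {"dx":-3.5,"dy":-3.1,"dz":0,"spin":0},
    {"dx":-3.5,"dy":-3.1,"dz":0,"spin":0},
    {"dx":-3.5,"dy":-3.1,"dz":0,"spin":0},
    {"dx":-3.5,"dy":-3.1,"dz":0,"spin":0},
    {"dx":-3.5,"dy":-3.1,"dz":0,"spin":0},
    {"dx":-3.5,"dy":-3.1,"dz":0,"spin":0},
    {"dx":-3.5,"dy":-3.1,"dz":0,"spin":0},
    {"dx":-3.5,"dy":-3.1,"dz":0,"spin":0},
    {"dx":-3.5,"dy":-3.1,"dz":0,"spin":0},
  ],
  claw=4,
  squeeze=20,
)

```text
time: 1.3
ee_pos: [0.4871, 0.0565, 0.4047]
eef_rot: [0.21, 0.978, 0.0, -0.0]
ft_force: [0.4, 0.2, -0.3]
width: 0.0401
grip_force: 0.0
```

>>> move_arm(
  steps=[
    {"dx":-3.84,"dy":-3.17,"dz":0,"spin":0},
    {"dx":-3.84,"dy":-3.17,"dz":0,"spin":0},
    {"dx":-3.84,"dy":-3.17,"dz":0,"spin":0},
    {"dx":-3.84,"dy":-3.17,"dz":0,"spin":0},
    {"dx":0,"dy":0,"dz":0,"spin":0.14},
    {"dx":0,"dy":0,"dz":0,"spin":0.14},
    {"dx":0,"dy":0,"dz":0,"spin":0.14},
    {"dx":0,"dy":0,"dz":0,"spin":0.14},
    {"dx":0,"dy":0,"dz":0,"spin":0.14},
    {"dx":0,"dy":0,"dz":0,"spin":0.14},
    {"dx":0,"dy":0,"dz":0,"spin":0.13},
    {"dx":0,"dy":0,"dz":0,"spin":0},
  ],
)

```text
time: 2.5
ee_pos: [0.5748, -0.1201, 0.4044]
eef_rot: [0.642, 0.767, -0.0, -0.0]
ft_force: [-0.2, 0.7, 0.1]
width: 0.0405
grip_force: 0.0
```

```bash
python3 - <<'E'
from bench import telemetry, imaging
from h import *
s=telemetry.read_state(); print(s)
out=[]
for n in ("scene","top"):
    c=imaging.camera(n); np.savez(f"pics/{n}1.npz",**c)
    tip=s["ee_pos"]+[0,0,-.1822]; u,v=proj(c,tip)[0].astype(int); print(n,u,v)
    im=c["img"][v-55:v+55,u-70:u+70].copy(); out.append(cv2.resize(im,None,fx=3,fy=3,interpolation=cv2.INTER_CUBIC))
a=np.hstack(out); a=cv2.resize(a,(800,int(a.shape[0]*800/a.shape[1])))
cv2.imwrite("pics/v1.png",np.clip(a[...,::-1]*1.4,0,255))
E
```

```text
{'time': 2.5, 'joint_positions': array([-0.44702933,  0.28679971,  0.70336951,  1.59858555, -0.18950322,
        1.32672297,  0.45841396]), 'joint_vel': array([ 0.01191817, -0.00468779, -0.0154114 , -0.00114863,  0.00859476,
        0.00024269,  0.15021665]), 'joint_torque': array([ -0.21241271, -47.35642791,   8.28873128, -38.10577869,
        -0.14564771,   0.07216913,  -2.39654526]), 'ee_pos': array([ 0.57482291, -0.12005952,  0.40435816]), 'eef_rot': array([ 6.42177771e-01,  7.66555663e-01, -2.34162329e-04, -2.66563573e-04]), 'ft_force': array([-0.24805894,  0.69547532,  0.05880846]), 'torque': array([-0.04673041,  0.07085864, -0.04894617]), 'grip_force': 0.0, 'width': 0.04051071221922112}
scene 244 196
top 401 255[ WARN:0@0.770] global loadsave.cpp:1063 imwrite_ Unsupported depth image for selected encoder is fallbacked to CV_8U.
```

View pics/v1.png

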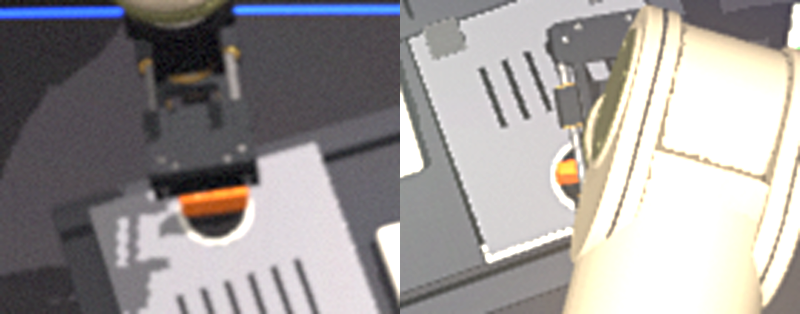

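The picture shows the fingers parallel to the wing and straddling it, with nothing in the way. I'll descend beside it.

>>> move_arm(
  steps=[
    {"dx":0,"dy":0,"dz":1.0,"spin":0},
    {"dx":0,"dy":0,"dz":1.0,"spin":0},
    {"dx":0,"dy":0,"dz":1.0,"spin":0},
    {"dx":0,"dy":0,"dz":0.8,"spin":0},
    {"dx":0,"dy":0,"dz":0.8,"spin":0},
    {"dx":0,"dy":0,"dz":0.7,"spin":0},
    {"dx":0,"dy":0,"dz":0.7,"spin":0},
    {"dx":0,"dy":0,"dz":0.4,"spin":0},
    {"dx":0,"dy":0,"dz":0,"spin":0},
  ],
  claw=3.6,
)

```text
time: 3.5
ee_pos: [0.5748, -0.1202, 0.3402]
eef_rot: [0.641, 0.767, -0.0, -0.0]
ft_force: [0.2, -0.2, 1.0]
width: 0.036
grip_force: 0.0
```

>>> move_arm(
  steps=[
    {"dx":0,"dy":0,"dz":0.3,"spin":0},
    {"dx":0,"dy":0,"dz":0.3,"spin":0},
    {"dx":0,"dy":0,"dz":0.3,"spin":0},
    {"dx":0,"dy":0,"dz":0.2,"spin":0},
    {"dx":0,"dy":0,"dz":0,"spin":0},
  ],
)

```text
time: 4.0
ee_pos: [0.5748, -0.1203, 0.3295]
eef_rot: [0.641, 0.767, -0.0, -0.0]
ft_force: [-0.6, 1.0, 0.7]
width: 0.036
grip_force: 0.0
```

>>> move_arm(
  steps=[
    {"dx":0,"dy":0,"dz":0.2,"spin":0},
    {"dx":0,"dy":0,"dz":0.2,"spin":0},
    {"dx":0,"dy":0,"dz":0,"spin":0},
  ],
)

```text
time: 4.3
ee_pos: [0.5749, -0.1203, 0.3256]
eef_rot: [0.641, 0.767, -0.0, 0.0]
ft_force: [-0.5, 0.1, 1.2]
width: 0.0358
grip_force: 0.4
```

>>> move_arm(
  steps=[
    {"dx":0,"dy":-0.04,"dz":0.2,"spin":0},
    {"dx":0,"dy":-0.04,"dz":0.2,"spin":0},
    {"dx":0,"dy":0,"dz":0,"spin":0},
  ],
)

```text
time: 4.6
ee_pos: [0.574, -0.1206, 0.3215]
eef_rot: [0.642, 0.767, -0.0, 0.0]
ft_force: [-0.6, -1.2, 0.8]
width: 0.0356
grip_force: 0.4
```

>>> move_arm(
  steps=[
    {"dx":0,"dy":-0.04,"dz":0.2,"spin":0},
    {"dx":0,"dy":-0.04,"dz":0.2,"spin":0},
    {"dx":0,"dy":0,"dz":0,"spin":0},
  ],
)

```text
time: 4.9
ee_pos: [0.5732, -0.1207, 0.3175]
eef_rot: [0.642, 0.767, -0.0, 0.0]
ft_force: [-0.2, -1.8, 1.3]
width: 0.0361
grip_force: 0.6
```

```bash
python3 - <<'E'
from bench import telemetry, imaging
from h import *
s=telemetry.read_state(); print(s["ft_force"],s["torque"],s["width"],s["grip_force"],s["ee_pos"])
out=[]
for n in ("scene",):
    c=imaging.camera(n); np.savez(f"pics/{n}2.npz",**c)
    im=c["img"][150:300,180:380].copy()
    cv2.imwrite("pics/v2.png",np.clip(cv2.resize(im,None,fx=4,fy=4,interpolation=cv2.INTER_CUBIC)[...,::-1]*1.4,0,255).astype(np.uint8))
E
```

```text
[-0.23096765 -1.79067217  1.34774582] [-0.26988157  0.07249836  0.00250634] 0.036063148480792735 0.6112407263924524 [ 0.57322712 -0.12065338  0.31750811]
```

View pics/v2.png

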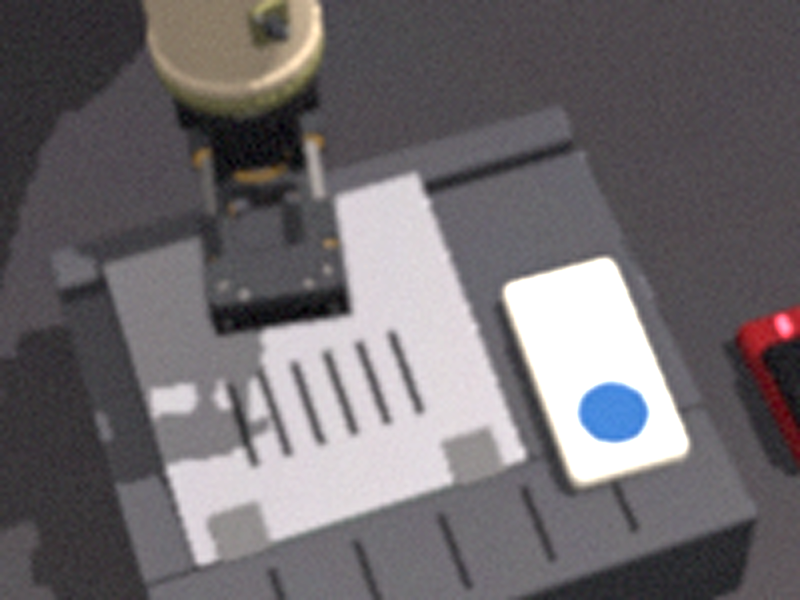

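The fingers straddle the wing just above the hatch, and there is only a slight load so far. I'll continue down.

>>> move_arm(
  steps=[
    {"dx":0,"dy":-0.03,"dz":0.2,"spin":0},
    {"dx":0,"dy":-0.03,"dz":0.2,"spin":0},
    {"dx":0,"dy":0,"dz":0,"spin":0},
  ],
)

```text
time: 5.25
ee_pos: [0.5726, -0.1207, 0.3134]
eef_rot: [0.642, 0.767, -0.0, -0.0]
ft_force: [-0.3, -1.1, 1.6]
width: 0.036
grip_force: 0.8
```

>>> move_arm(
  steps=[
    {"dx":0,"dy":-0.03,"dz":0.2,"spin":0},
    {"dx":0,"dy":-0.03,"dz":0.2,"spin":0},
    {"dx":0,"dy":-0.03,"dz":0.2,"spin":0},
    {"dx":0,"dy":-0.03,"dz":0.2,"spin":0},
    {"dx":0,"dy":0,"dz":0,"spin":0},
  ],
)

```text
time: 5.75
ee_pos: [0.5715, -0.121, 0.3055]
eef_rot: [0.642, 0.767, -0.0, 0.0]
ft_force: [-1.1, -2.4, 2.3]
width: 0.0361
grip_force: 1.4
```

>>> move_arm(
  steps=[
    {"dx":0,"dy":-0.02,"dz":0.2,"spin":0},
    {"dx":0,"dy":-0.02,"dz":0.2,"spin":0},
    {"dx":0,"dy":-0.02,"dz":0.2,"spin":0},
    {"dx":0,"dy":0,"dz":0,"spin":0},
  ],
)

```text
time: 6.15
ee_pos: [0.5708, -0.1212, 0.2996]
eef_rot: [0.642, 0.767, -0.0, -0.0]
ft_force: [-1.7, -1.4, 3.8]
width: 0.0356
grip_force: 1.9
```

>>> move_arm(
  steps=[
    {"dx":0,"dy":-0.02,"dz":0.2,"spin":0},
    {"dx":0,"dy":-0.01,"dz":0.2,"spin":0},
    {"dx":0,"dy":0,"dz":0,"spin":0},
  ],
)

```text
time: 6.45
ee_pos: [0.5705, -0.1213, 0.2956]
eef_rot: [0.642, 0.767, -0.0, -0.0]
ft_force: [-2.5, -2.7, 4.6]
width: 0.0359
grip_force: 2.2
```

>>> move_arm(
  steps=[
    {"dx":0,"dy":-0.01,"dz":0.15,"spin":0},
    {"dx":0,"dy":0,"dz":0,"spin":0},
  ],
)

```text
time: 6.65
ee_pos: [0.5704, -0.1213, 0.2942]
eef_rot: [0.642, 0.767, -0.0, -0.0]
ft_force: [-2.7, -2.2, 4.9]
width: 0.036
grip_force: 2.4
```

>>> move_arm(
  steps=[
    {"dx":0,"dy":-0.01,"dz":0.15,"spin":0},
    {"dx":0,"dy":0,"dz":0,"spin":0},
  ],
)

```text
time: 6.85
ee_pos: [0.5703, -0.1213, 0.2927]
eef_rot: [0.642, 0.767, -0.0, -0.0]
ft_force: [-2.6, -1.4, 5.3]
width: 0.0358
grip_force: 2.5
```

>>> move_arm(
  steps=[
    {"dx":0,"dy":0,"dz":0.1,"spin":0},
    {"dx":0,"dy":0,"dz":0,"spin":0},
  ],
)

```text
time: 7.05
ee_pos: [0.5702, -0.1214, 0.2918]
eef_rot: [0.642, 0.767, -0.0, -0.0]
ft_force: [-2.7, -2.2, 5.3]
width: 0.0363
grip_force: 2.9
```

>>> move_arm(
  steps=[
    {"dx":0,"dy":0,"dz":0.1,"spin":0},
    {"dx":0,"dy":0,"dz":0,"spin":0},
  ],
)

```text
time: 7.25
ee_pos: [0.5702, -0.1214, 0.2908]
eef_rot: [0.642, 0.767, -0.0, -0.0]
ft_force: [-3.3, -2.6, 7.1]
width: 0.0358
grip_force: 3.0
```

>>> move_arm(
  steps=[
    {"dx":0,"dy":0,"dz":0.1,"spin":0},
    {"dx":0,"dy":0,"dz":0,"spin":0},
  ],
)

```text
time: 7.45
ee_pos: [0.5702, -0.1215, 0.2905]
eef_rot: [0.642, 0.767, -0.0, -0.0]
ft_force: [-7.2, -1.1, 14.5]
width: 0.036
grip_force: 7.0
```

>>> move_arm(
  steps=[
    {"dx":0,"dy":0,"dz":0.1,"spin":0},
    {"dx":0,"dy":0,"dz":0,"spin":0},
  ],
)

```text
time: 7.65
ee_pos: [0.5703, -0.1216, 0.2904]
eef_rot: [0.642, 0.767, 0.0, -0.0]
ft_force: [-10.5, 0.1, 23.1]
width: 0.0363
grip_force: 11.4
```

It seats at a tip height of about 0.108, and the force is rising steeply. The wing has swung about 8 mm toward the robot as the hatch levelled, so I'll ease the load slightly and re-centre.

>>> move_arm(
  steps=[
    {"dx":0,"dy":0,"dz":-0.08,"spin":0},
    {"dx":-0.02,"dy":-0.1,"dz":0,"spin":0},
    {"dx":-0.02,"dy":-0.1,"dz":0,"spin":0},
    {"dx":-0.02,"dy":-0.1,"dz":0,"spin":0},
    {"dx":0,"dy":0,"dz":0,"spin":0},
  ],
)

```text
time: 8.15
ee_pos: [0.5688, -0.1216, 0.2907]
eef_rot: [0.641, 0.767, 0.002, 0.002]
ft_force: [4.0, 0.1, 7.8]
width: 0.0362
grip_force: 3.8
```

>>> move_arm(
  steps=[
    {"dx":-0.02,"dy":-0.1,"dz":0,"spin":0},
    {"dx":-0.02,"dy":-0.1,"dz":0,"spin":0},
    {"dx":-0.02,"dy":-0.1,"dz":0,"spin":0},
    {"dx":-0.02,"dy":-0.1,"dz":0,"spin":0},
    {"dx":0,"dy":0,"dz":0,"spin":0},
  ],
)

```text
time: 8.65
ee_pos: [0.5653, -0.1227, 0.2908]
eef_rot: [0.641, 0.768, 0.002, 0.002]
ft_force: [4.0, 0.6, 7.2]
width: 0.0363
grip_force: 3.7
```

>>> move_arm(
  steps=[
    {"dx":0,"dy":0,"dz":0,"spin":0},
    {"dx":0,"dy":0,"dz":0,"spin":0},
    {"dx":0,"dy":0,"dz":0,"spin":0},
    {"dx":0,"dy":0,"dz":0,"spin":0},
    {"dx":0,"dy":0,"dz":0,"spin":0},
    {"dx":0,"dy":0,"dz":0,"spin":0},
  ],
  claw=1.0,
  squeeze=12,
)

```text
time: 9.25
ee_pos: [0.5629, -0.1242, 0.2904]
eef_rot: [0.642, 0.767, -0.0, -0.001]
ft_force: [-12.7, -0.4, 20.5]
width: 0.012
grip_force: 16.8
```

```bash
python3 - <<'E'
from bench import telemetry
s=telemetry.read_state()
for k in ("ee_pos","eef_rot","ft_force","torque","width","grip_force"): print(k,s[k].round(4) if hasattr(s[k],'round') else s[k])
E
```

```text
ee_pos [ 0.5629 -0.1242  0.2904]
eef_rot [ 6.418e-01  7.669e-01 -4.000e-04 -1.300e-03]
ft_force [-12.7132  -0.3837  20.4812]
torque [-0.2015  3.1901 -0.1357]
width 0.012021282197733834
grip_force 16.802440698156715
```

The wing is gripped with an opening of 12.0 mm. Now I'll relieve the side load.

>>> move_arm(
  steps=[
    {"dx":0,"dy":-0.06,"dz":0,"spin":0},
    {"dx":0,"dy":-0.06,"dz":0,"spin":0},
    {"dx":0,"dy":0,"dz":0,"spin":0},
    {"dx":0,"dy":0,"dz":0,"spin":0},
  ],
  squeeze=35,
)

```text
time: 9.65
ee_pos: [0.5624, -0.1241, 0.2905]
eef_rot: [0.642, 0.767, 0.0, -0.0]
ft_force: [-6.7, 0.7, 15.9]
width: 0.012
grip_force: 38.4
```

>>> move_arm(
  steps=[
    {"dx":0,"dy":-0.06,"dz":0,"spin":0},
    {"dx":0,"dy":0,"dz":0.02,"spin":0.06},
    {"dx":0,"dy":0,"dz":0,"spin":0.06},
    {"dx":0,"dy":0,"dz":0,"spin":0.06},
    {"dx":0,"dy":0,"dz":0,"spin":0.06},
    {"dx":0,"dy":0,"dz":0,"spin":0.06},
    {"dx":0,"dy":0,"dz":0,"spin":0},
  ],
)

```text
time: 10.35
ee_pos: [0.5621, -0.1241, 0.2904]
eef_rot: [0.75, 0.662, 0.0, -0.0]
ft_force: [-6.8, -0.2, 16.7]
width: 0.0118
grip_force: 42.4
```

```bash
cat > st.py <<'E'
from bench import telemetry
import numpy as np
s=telemetry.read_state(); q=s["eef_rot"]
for k in ("ee_pos","ft_force","torque","width","grip_force"): print(k,np.round(s[k],4))
a=2*np.arctan2(q[1],q[0])-np.pi/2
print("tool y angle",a,"knob est",.352-a)
E
python3 st.py
```

```text
ee_pos [ 0.5621 -0.1241  0.2904]
ft_force [-6.8098 -0.1997 16.6615]
torque [-0.2459  1.7896 -0.0852]
width 0.0118
grip_force 42.3621
tool y angle -0.12422448568220479 knob est 0.47622448568220477
```

>>> move_arm(
  steps=[
    {"dx":0,"dy":0,"dz":0,"spin":0.06},
    {"dx":0,"dy":0,"dz":0,"spin":0.06},
    {"dx":0,"dy":0,"dz":0,"spin":0.06},
    {"dx":0,"dy":0,"dz":0,"spin":0.06},
    {"dx":0,"dy":0,"dz":0,"spin":0.06},
    {"dx":0,"dy":0,"dz":0,"spin":0.06},
    {"dx":0,"dy":0,"dz":0,"spin":0},
  ],
)

```text
time: 11.05
ee_pos: [0.562, -0.1241, 0.2904]
eef_rot: [0.856, 0.517, 0.0, -0.0]
ft_force: [-7.0, -0.3, 18.4]
width: 0.0121
grip_force: 43.9
```

```bash
python3 st.py
```

```text
ee_pos [ 0.562  -0.1241  0.2904]
ft_force [-7.0171 -0.3339 18.3827]
torque [-0.0631  2.0813 -0.1641]
width 0.0121
grip_force 43.8926
tool y angle -0.4841765922042829 knob est 0.8361765922042829
```

>>> move_arm(
  steps=[
    {"dx":0,"dy":0,"dz":0,"spin":0.06},
    {"dx":0,"dy":0,"dz":0,"spin":0.06},
    {"dx":0,"dy":0,"dz":0,"spin":0.06},
    {"dx":0,"dy":0,"dz":0,"spin":0.06},
    {"dx":0,"dy":0,"dz":0,"spin":0.06},
    {"dx":0,"dy":0,"dz":0,"spin":0.06},
    {"dx":0,"dy":0,"dz":0,"spin":0.06},
    {"dx":0,"dy":0,"dz":0,"spin":0.06},
    {"dx":0,"dy":0,"dz":0,"spin":0.06},
    {"dx":0,"dy":0,"dz":0,"spin":0},
  ],
)

```text
time: 12.05
ee_pos: [0.5619, -0.124, 0.2904]
eef_rot: [0.963, 0.27, -0.0, -0.001]
ft_force: [-9.3, 1.5, 20.2]
width: 0.0118
grip_force: 44.6
```

```bash
python3 st.py
```

```text
ee_pos [ 0.5619 -0.124   0.2904]
ft_force [-9.2914  1.5159 20.2166]
torque [ 0.2698  2.5138 -0.1228]
width 0.0118
grip_force 44.5888
tool y angle -1.024072369514115 knob est 1.376072369514115
```

>>> move_arm(
  steps=[
    {"dx":0,"dy":0,"dz":0,"spin":0.05},
    {"dx":0,"dy":0,"dz":0,"spin":0.05},
    {"dx":0,"dy":0,"dz":0,"spin":0.05},
    {"dx":0,"dy":0,"dz":0,"spin":0},
  ],
)

```text
time: 12.45
ee_pos: [0.5619, -0.1239, 0.2904]
eef_rot: [0.98, 0.197, -0.0, -0.001]
ft_force: [-9.7, 2.5, 21.6]
width: 0.0119
grip_force: 44.6
```

```bash
python3 st.py
```

```text
ee_pos [ 0.5619 -0.1239  0.2904]
ft_force [-9.7436  2.478  21.6453]
torque [ 0.2359  2.6304 -0.1257]
width 0.0119
grip_force 44.5837
tool y angle -1.1736301305192787 knob est 1.5256301305192785
```

>>> move_arm(
  steps=[
    {"dx":0,"dy":0,"dz":0,"spin":0.03},
    {"dx":0,"dy":0,"dz":0,"spin":0.03},
    {"dx":0,"dy":0,"dz":0,"spin":0},
  ],
)

```text
time: 12.75
ee_pos: [0.5619, -0.1239, 0.2904]
eef_rot: [0.986, 0.168, -0.0, -0.001]
ft_force: [-10.5, 1.6, 20.9]
width: 0.0118
grip_force: 44.5
```

```bash
python3 st.py
```

```text
ee_pos [ 0.5619 -0.1239  0.2904]
ft_force [-10.4549   1.6412  20.8509]
torque [0.3161 2.705  0.3098]
width 0.0118
grip_force 44.5406
tool y angle -1.2323400706609626 knob est 1.5843400706609625
```

>>> move_arm(
  steps=[
    {"dx":0,"dy":0,"dz":0,"spin":0.02},
    {"dx":0,"dy":0,"dz":0,"spin":0},
  ],
)

```text
time: 12.95
ee_pos: [0.5619, -0.1239, 0.2904]
eef_rot: [0.987, 0.159, -0.0, -0.001]
ft_force: [-9.9, 2.1, 21.7]
width: 0.0119
grip_force: 44.9
```

```bash
python3 st.py
```

```text
ee_pos [ 0.5619 -0.1239  0.2904]
ft_force [-9.9046  2.0879 21.7002]
torque [0.206  2.6645 0.6943]
width 0.0119
grip_force 44.8629
tool y angle -1.2513780595979 knob est 1.6033780595979001
```

The stop is clear: torque rises while the angle barely changes. I'll relax the twist, open the fingers and lift.

>>> move_arm(
  steps=[
    {"dx":0,"dy":0,"dz":0,"spin":-0.03},
    {"dx":0,"dy":0,"dz":-0.05,"spin":0},
    {"dx":0,"dy":0,"dz":0,"spin":0},
  ],
)

```text
time: 13.25
ee_pos: [0.5618, -0.1239, 0.2905]
eef_rot: [0.985, 0.174, -0.0, -0.001]
ft_force: [-7.9, 0.6, 15.9]
width: 0.0116
grip_force: 44.0
```

>>> move_arm(
  steps=[
    {"dx":0,"dy":0,"dz":-0.05,"spin":0},
    {"dx":0,"dy":0,"dz":0,"spin":0},
    {"dx":0,"dy":0,"dz":0,"spin":0},
    {"dx":0,"dy":0,"dz":0,"spin":0},
    {"dx":0,"dy":0,"dz":-0.1,"spin":0},
    {"dx":0,"dy":0,"dz":-0.1,"spin":0},
    {"dx":0,"dy":0,"dz":-0.2,"spin":0},
    {"dx":0,"dy":0,"dz":-0.3,"spin":0},
    {"dx":0,"dy":0,"dz":0,"spin":0},
  ],
  claw=3.6,
)

```text
time: 14.15
ee_pos: [0.5621, -0.1239, 0.2975]
eef_rot: [0.985, 0.174, 0.0, -0.0]
ft_force: [1.0, 0.1, 0.2]
width: 0.0359
grip_force: 0.0
```

The fingers are free of the wing. I'll lift and pull back toward the left to look.

>>> move_arm(
  steps=[
    {"dx":0,"dy":0,"dz":-1.0,"spin":0},
    {"dx":0,"dy":0,"dz":-2.0,"spin":0},
    {"dx":0,"dy":0,"dz":-2.0,"spin":0},
    {"dx":0,"dy":0,"dz":-3.0,"spin":0},
    {"dx":0,"dy":0,"dz":-3.0,"spin":0},
    {"dx":-2,"dy":-4,"dz":0,"spin":0},
    {"dx":-2,"dy":-4,"dz":0,"spin":0},
    {"dx":-2,"dy":-4,"dz":0,"spin":0},
    {"dx":-2,"dy":-4,"dz":0,"spin":0},
    {"dx":-2,"dy":-4,"dz":0,"spin":0},
    {"dx":-2,"dy":-4,"dz":0,"spin":0},
    {"dx":-2,"dy":-4,"dz":0,"spin":0},
  ],
)

```text
time: 15.35
ee_pos: [0.3431, 0.0829, 0.4095]
eef_rot: [0.985, 0.172, 0.0, -0.001]
ft_force: [0.7, 1.4, 0.1]
width: 0.0358
grip_force: 0.0
```

```bash
python3 - <<'E'
from bench import telemetry, imaging
from h import *
print(telemetry.read_state()["ee_pos"])
c=imaging.camera("scene"); np.savez("pics/scene3.npz",**c); t=imaging.camera("top"); np.savez("pics/top3.npz",**t)
f=lambda im:np.clip(cv2.resize(im,None,fx=3,fy=3,interpolation=cv2.INTER_CUBIC)*1.4,0,255).astype(np.uint8)
a=np.vstack([f(c["img"][170:270,140:400]),f(t["img"][190:290,230:490])])
cv2.imwrite("pics/v3.png",a[...,::-1]); print(a.shape)
E
```

```text
[0.34310178 0.08291741 0.40946813]
(600, 780, 3)
```

View pics/v3.png

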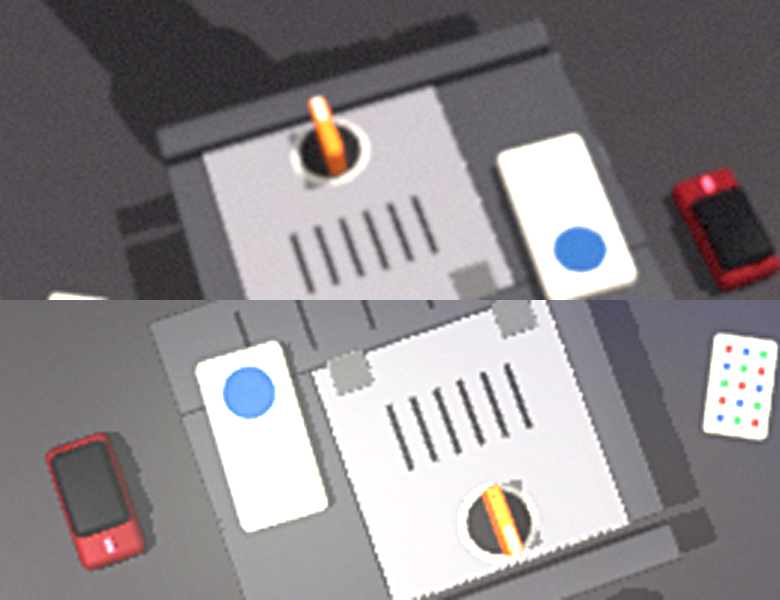

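The hatch lies flat and shut with nothing touching it. The wing points along the case's x axis, with its white stripe toward the free edge (at (318,103) in the scene crop and (513,545) in the top crop). The power bank, remote and mouse look unmoved.

```bash
python3 -c "
from bench import job
print(job.close_job())"
```

```text
the job is handed in; nothing more can be done
None
```

The hatch is pressed onto its seat and latched: the knob is turned clockwise to its stop, the hatch stayed shut after release, the power bank, remote and mouse look unmoved, and the job is handed in.

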